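Fit a ukulele bridge on its locating dowels and hold it pressed

ROBOT

A 6-joint arm with a two-finger parallel gripper is mounted at the origin on the work surface. World frame = base frame: x ahead of the robot, y to its left, z up, the work surface at z = 0. Lengths are in m, angles in rad, forces in N, time in s.
With the tool pointing down it reaches from about 0.25 to 0.775 m from the base axis. Payload 4 kg.
Tool frame: the origin (TCP) lies at the centre of the arm's flange, where the gripper is bolted on; the fingertips stand 199 mm ahead of it and the grasp point (between the pads) lies 180 mm ahead of it (robot.tcp_to_tips is the distance from the TCP to the fingertips, in m); z points along the fingers, y is the line along which they close (so a half turn about z gives the same grasp; the last joint's range is limited). The gripper opens to 94 mm and grips with 3 to 60 N. Pads are 16 mm wide; open, the fingers measure 119 mm over their backs; the gripper's body (75 mm by 177 mm) begins 78 mm behind the grasp point.
Start: joints at [1.057, 0.087, 1.371, -0, 1.684, -0.103], TCP at [0.22, 0.504, 0.405] pointing down, gripper open.
Joint ranges: [-3.1, 3.1], [-0.76, 2.03], [0.27, 2.55], [-1.08, 4.22], [0.17, 2.65], [-2.57, 2.57]. Speed limits (rad/s): [2.79, 2.79, 3.14, 3.14, 3.14, 3.14].

INTERFACE

Orientations are given as [roll, pitch, yaw] about the fixed x, y, z axes, in that order (R = Rz(yaw) Ry(pitch) Rx(roll)).
In Python, from bench import telemetry, snapshot, ticket, robot gives the robot as it stands.
- The arm moves only by the tool apply_moves, never from a script. Its argument "moves" is a list that holds one entry, the list of rows, each a list of 5 numbers: the shift along the tool's x, y, z in units of 50 mm (1.0 is 50 mm), then the turn about the tool's z in units of 10 degrees (1.0 is 10 degrees), then the closure, from 0 (fully open) to 1 (shut). A call has 1 to 10 rows; each row is the pose to reach, as a shift and turn from the pose commanded when the call began, along the tool's axes at that moment; what a row does not reach only later rows make up. A row lasts 1/8 s, in which the tool goes at most 62.5 mm and 10.7 degrees, less where a joint would pass 70% of its speed; a pose out of reach is approached as far as the arm can. A call with a gripper value outside its range is refused whole. The fingers move at their own pace and stop on an object; the grip force is fixed at half the most. Time passes only in rows, so rows that repeat a pose let the fingers close. It gives the time, the measured TCP pose, the force, the opening and the grip force at its end, in the units of the state.
- telemetry.get_obs(): the state, without advancing time (a new reading comes with each control period).
- snapshot(name): name is "side" or "top" or "wrist"; returns a dict with "image" (420x560x3 uint8, red, green, blue), "fovy" (degrees; the focal length in pixels is half the picture's height over the tangent of half this angle, whatever the lens; pixels are square), "cx", "cy" (the principal point, pixels), "R" (3x3) and "t" (3): a world point X has camera coordinates R X + t. Camera axes: x right, y down, z forward; pixel columns grow to the right and rows downward; lengths in m; the calibration is good to about 2 mm. A picture is of the moment at which its call begins. There is no depth.
- ticket.close_job(): hands the job in; it is judged then, once.
The state is a dict: "time": time; "joint_positions": joint angles; "qvel": joint speeds; "joint_torque": joint torques, N m; "tool_pos": TCP position; "ee_rot": TCP orientation; "wrist_force": force on the tool from outside, world axes, zero at the start; "wrist_torque": the same for the moment, N m; "width": finger opening in m; "finger_force": force on a finger pad.
Only numpy, scipy, OpenCV 4.12 (cv2) and the standard library are available. Lean on these libraries where they do the work, as an engineer would, in place of code of your own. Each camera call takes 0.05 s, during which the arm holds its last target. There are 200 camera calls.

TASK

A ukulele body sits tipped and turned in the tilt-and-swivel cradle: first set the cradle so that the soundboard is level and the tail, with the black knob, points squarely back at your side of the bench. Then pick up the dark wooden bridge, fit it down over the two locating dowels on the soundboard, pale strip on the tail side, and hold it pressed firmly flat on the soundboard. Finish while still pressing it down, ready for the clamps; do not press the bare soundboard hard or shift the other things on the bench.

Things in the scene. Friction and masses are not known exactly. Their poses are not given: they have to be found in the camera images.
- swivel (a joint): turn of the green cradle on its base about the vertical axis through the middle of the base, rad, range -1 to 1; 0 = tail and knob point straight to the robot (world -x), neck end straight away (+x); positive = counter-clockwise seen from above (knob moves to -y). Stiff by friction (about 5 N at the knob), stays where it is left, no click or stop at 0.
- tilt (a joint): tip of the cradle board with the ukulele about the horizontal trunnion axis, rad, range -0.6 to 0.6; 0 = soundboard level; positive = tail and knob up, neck end down. The axis crosses the swivel axis at the height of the knob at tilt 0, 165 mm above the bench. Stiff by friction (6 to 8 N at the knob), stays where it is left, no click or stop at 0.
- knob (a point): centre of the black ball knob, 32 mm in diameter, the cradle's handle: 160 mm from the crossing of the two axes, on the tail side, so that moving the ball on that sphere sets swivel and tilt together; at swivel 0 and tilt 0 it is 160 mm towards the robot (-x) from seat and 27 mm below it. A 10 mm steel rod carries it from the body side and below; the tail of the ukulele is 85 mm away from it, and at tilt 0 its soundboard is 27 mm higher than the ball's centre.
- ukulele: the ukulele body without neck, clamped in the cradle: 245 mm long, 172 mm wide, 60 mm deep, pale soundboard on top with a black soundhole on the neck side. Origin on the soundboard midway between the two dowels, on the swivel axis (27 mm above the tilt axis), x towards the neck end, y towards the left side, z out of the soundboard.
- seat (a point): the point on the soundboard midway between the two dowels, where the centre of the bridge's underside goes; same axes as the ukulele
- dowel_left (a point): foot of the left (+y) white locating dowel on the soundboard: 5 mm in diameter, round-ended, 8 mm proud, square to the soundboard; 35 mm to the ukulele's +y from the seat
- dowel_right (a point): foot of the right (-y) dowel, likewise, 35 mm to the ukulele's -y
- bridge_mid (a point): centre of the dark wooden bridge, half-way up (5.5 mm above its underside). The bridge is 26 mm (x) by 100 mm (y); its middle 46 mm of y is a block 11 mm high, to be gripped across x; the wings beyond are 6 mm high, each with a through hole 6.5 mm in diameter at y = +35 and -35 mm for the dowels. Its x axis points to the saddle-slot side (neck side), away from the pale strip; z up. 20 to 45 g. Starts flat on the bench, its x axis within 50 degrees of world +x.
- bridge_inlay (a point): middle of the pale strip on top of the bridge, 8 mm towards the bridge's -x from its centre; this side faces the tail of the ukulele
- caul: small maple clamping block with a cork sole, 30 x 90 x 22 mm high; origin under its centre
- glue: yellow plastic glue bottle with an orange cap, 52 mm across, 150 mm tall, standing; origin under its centre
- spool1: spool clamp standing upright: two wooden spools 42 mm across on a threaded rod, brass wing nut, 148 mm tall; origin under its centre
- spool2: second spool clamp, same as the first
- camclamp: wooden cam clamp lying on the bench: aluminium bar 260 mm along its y, two wooden jaws reaching 123 mm towards its -x, 22 mm high; origin under the bar's middle
- chisel: chisel lying on the bench, wooden handle towards its -x, blade towards +x, 250 mm long, 28 mm high; origin under the ferrule
- sander: cork sanding block, 110 x 60 x 35 mm high; origin under its centre
- tuners: small open blue box with ukulele tuners in it, 110 x 80 x 25 mm high; origin under its centre
- bridge: the bridge itself; origin at the centre of its underside (5.5 mm below bridge_mid), same axes
Things that resemble listed ones, but are neither listed nor needed, are in the scene too. Leave any green look-alike of the bridge alone.

How it is judged:
On the way, in this order (a step that is already met when the one before it is completed fails the run):
1. the soundboard is level and the tail square to the robot's side, before the bridge goes on (value of joint swivel between -0.1 and 0.1 rad and value of joint tilt between -0.07 and 0.07 rad and distance between bridge_mid and seat above 0.05 m), for 0.3 s.
2. the bridge is down over both dowels, pale strip to the tail, and pressed (value of joint swivel between -0.1 and 0.1 rad and value of joint tilt between -0.07 and 0.07 rad and horizontal distance between bridge_mid and seat below 0.003 m and z of bridge_mid in the frame of ukulele below 0.0075 m and angle between the z axis of bridge_mid and the z axis of ukulele, either way round below 0.05 rad and angle between the x axis of bridge_mid and the x axis of ukulele, either way round below 0.06 rad and x of bridge_inlay in the frame of ukulele below -0.004 m and contact force between bridge and ukulele above 4 N), for 0.3 s.
At the end, for the whole second after the job is handed in: Cradle within 0.07 rad of level and 0.10 rad of square; bridge over both dowels, centre within 3 mm of the seat, lifted under 2 mm, flat within 0.05 rad, in line within 0.06 rad, pale strip to the tail; the robot still presses it on the soundboard with 4 to 35 N, at rest (all of step 2 and contact force between bridge and ukulele below 35 N and contact force between any of the fingers, the arm and bridge above 2 N and linear speed of bridge below 0.02 m/s); the arm keeps its last pose, push and grip.
It fails at once if the bridge is rammed onto the soundboard (over 60 N) (contact force between bridge and ukulele above 60 N).
It fails at once if the bare soundboard or the ukulele body is pressed hard by the robot (over 25 N) (contact force between any of the fingers, the arm and ukulele above 25 N).
It fails at once if another thing on the bench is shifted by more than 3 cm (distance of any of caul, glue, spool1, spool2, camclamp, chisel, sander, tuners from where it was at the start of the episode above 0.03 m).
It also fails if it takes over 51 s, if anything falls off the work surface, if the arm or the gripper's body presses on something with over 40 N, if the wrist force passes 120 N, or if a joint passes its speed limit or range.

## Working session

There is one attempt and no reset: what is moved stays moved. The work goes in short steps, Python scripts to look and compute and a tool call to move; the robot and the scene stay as the last step left them, time stands still between calls to the robot, and variables do not carry over. Pictures are saved under pics/ and viewed, at most 10 in all, crops included, and the job is handed in when it is done.

Besides the shell and the picture viewer there is one more tool, called as name(argument=value, ...) on one line, values as JSON. apply_moves: Moves the arm, as the interface text tells. Its arguments: {"type":"object","properties":{"moves":{"type":"array","items":{"type":"array","items":{"type":"array","items":{"type":"number"}}}}},"required":["moves"]}

```bash
ls; mkdir -p pics; python3 - <<'E'
from bench import telemetry, snapshot, robot
import cv2, numpy as np, pickle
o=telemetry.get_obs()
for k,v in o.items(): print(k,np.round(v,4))
for n in ["top","side","wrist"]:
    s=snapshot(n); pickle.dump(s,open(f"pics/{n}0.pkl","wb")); cv2.imwrite(f"pics/{n}0.png",s["image"][...,::-1]); print(n,s["fovy"],s["cx"],s["cy"],s["R"],s["t"])
print([a for a in dir(robot) if a[0]!='_'])
E
```

```text
pics
time 0.0
joint_positions [ 1.0569  0.0879  1.3722 -0.      1.6836 -0.1031]
qvel [-0.0014  0.0008  0.0011 -0.0016 -0.0005 -0.001 ]
joint_torque [-2.00000e-03 -3.40185e+01 -3.02421e+01  7.14000e-02  3.30000e-02
 -2.00000e-04]
tool_pos [0.2196 0.5041 0.4035]
ee_rot [-3.1395e+00 -2.0000e-04  2.7308e+00]
wrist_force [-0.3654  0.2517  0.1732]
wrist_torque [ 0.0368  0.012  -0.0229]
finger_force 0.0
width 0.0944
top 45.77384096984447 284.9466293715286 210.42223325078115 [[ 0.01704259 -0.99977042  0.01298673]
 [-0.99379318 -0.01836589 -0.10971697]
 [ 0.1099303  -0.01103626 -0.99387803]] [0.01654375 0.51370424 1.42884374]
side 52.66404821326083 282.81245052643135 208.3068579129776 [[ 0.91156448 -0.41105485 -0.00917066]
 [-0.28095348 -0.60645393 -0.74382711]
 [ 0.30019216  0.68062291 -0.66830915]] [-0.41697039  0.27147738  1.22070837]
wrist 69.408442191484 274.53476878793157 213.4499187656887 [[ 0.39875811  0.91705309 -0.00236632]
 [ 0.89301357 -0.38771555  0.22848066]
 [ 0.20861143 -0.09322167 -0.97354558]] [-0.54985221 -0.02484703  0.38983316]
['IKError', 'tcp_to_tips']
```

View pics/top0.png

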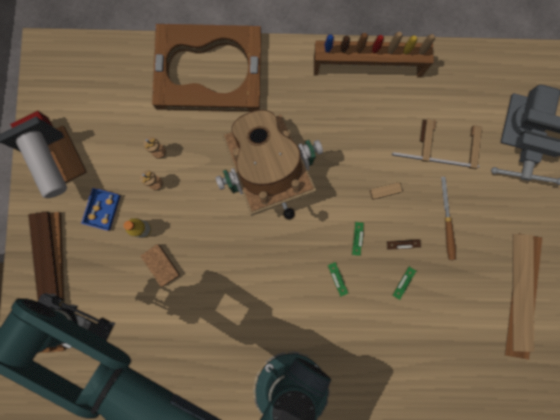

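View pics/side0.png

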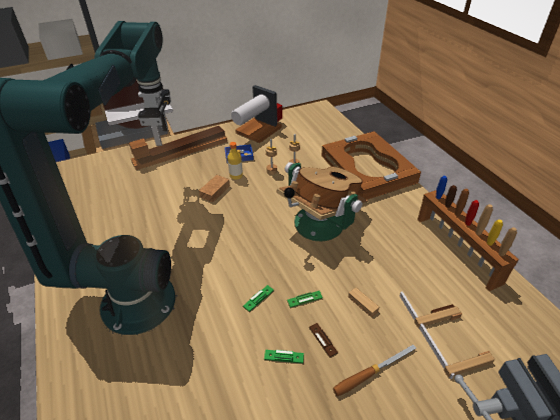

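The top view shows the knob at (289,213) and the dark bridge at (404,244). The soundhole is at (259,135), so the cradle is swivelled. The side view shows the knob near (289,193) and the bridge near (322,340). I'll zoom in on both.

```bash
python3 - <<'E'
import cv2,pickle,numpy as np
t=pickle.load(open("pics/top0.pkl","rb")); s=pickle.load(open("pics/side0.pkl","rb")); print(t.keys())
f=lambda im,x,y,w,h,k: cv2.resize(im[y:y+h,x:x+w],(w*k,h*k),interpolation=cv2.INTER_CUBIC)
T,S=t["image"][...,::-1],s["image"][...,::-1]
a=np.hstack([f(T,215,100,120,130,3),f(S,260,150,120,130,3)])
b=np.hstack([f(T,370,225,60,35,6),f(S,292,320,60,35,6)])
cv2.imwrite("pics/crop1.png",np.vstack([a,b]))
E
```

```text
dict_keys(['image', 'fovy', 'cx', 'cy', 'R', 't'])
```

View pics/crop1.png

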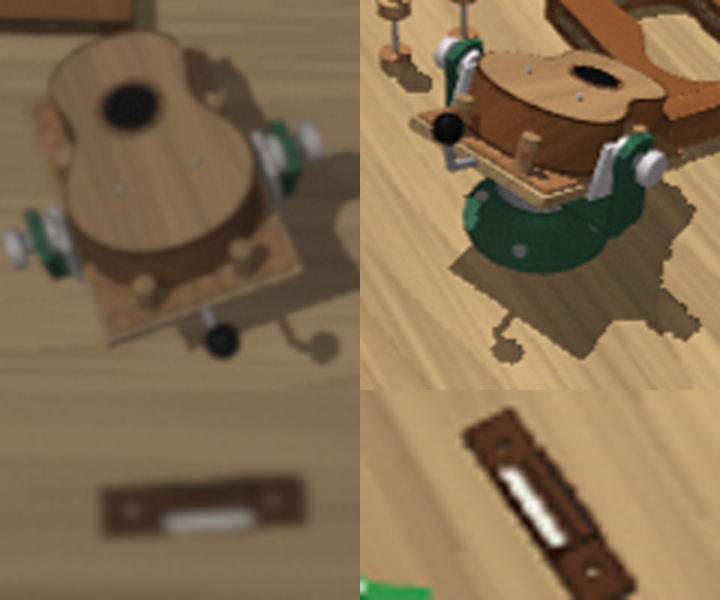

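The crop shows the knob at top (288.4,213.4) and side (289,192.4). The dowels are at top (254.4,162.4)/(280,153) and side (315.7,173)/(332.7,182). The bridge's pale strip is on the robot side. Next I'll fit the poses.

```bash
cat > h.py <<'E'
import cv2,pickle,numpy as np
from scipy.optimize import least_squares
from scipy.spatial.transform import Rotation as Rn
def foc(c): return 210/np.tan(np.radians(c["fovy"])/2)
def proj(c,X):
    p=np.asarray(X)@c["R"].T+c["t"]; return p[...,:2]/p[...,2:]*foc(c)+[c["cx"],c["cy"]]
def ray(c,uv,z):
    d=c["R"].T@np.r_[(np.array(uv)-[c["cx"],c["cy"]])/foc(c),1]; o=-c["R"].T@c["t"]
    return o+d*(z-o[2])/d[2]
def cradle(p):  # cx,cy,swivel,tilt -> knob,dowelL tip,dowelR tip
    x,y,s,t=p; R=Rn.from_euler('z',s)*Rn.from_euler('y',t)
    # positive tilt = tail up: Ry(t) lifts -x
    return R.apply([[-.16,0,0],[0,.035,.035],[0,-.035,.035]])+[x,y,.165]
E
python3 - <<'E'
from h import *
t=pickle.load(open("pics/top0.pkl","rb")); s=pickle.load(open("pics/side0.pkl","rb"))
a=np.array([[288.4,213.4],[254.4,162.4],[280,153]]);b=np.array([[289,192.4],[315.7,173],[332.7,182]])
f=lambda p:np.r_[(proj(t,cradle(p))-a).ravel(),(proj(s,cradle(p))-b).ravel()]
r=least_squares(f,[.6,.1,0,0]);print(r.x.round(4),r.fun.round(1));print(cradle(r.x).round(4))
for c,(x,y,w,h) in ((t,(370,225,60,35)),(s,(300,315,50,50))):
    im=c["image"][y:y+h,x:x+w].astype(int); m=((im.sum(2)<190)&(im[...,0]>im[...,1])).astype(np.uint8)
    n,l,st,ce=cv2.connectedComponentsWithStats(m); i=1+np.argmax(st[1:,4]); m=(l==i).astype(np.uint8)
    cn=np.vstack(cv2.findContours(m,0,2)[0]); rc=cv2.boxPoints(cv2.minAreaRect(cn))+[x,y]
    w=[ray(c,q,.007) for q in rc]; print(st[i],np.round(w,4).tolist(),np.mean(w,0).round(4))
print(ray(t,(370+209/6,225+130/6),.011), ray(s,(292+173/6,320+117/6),.011))
E
```

```text
[0.6204 0.0702 0.3701 0.4213] [ 0.7 -0.3  0.6 -0.6  0.1 -0.2 -0.9 -0.2 -0.5 -0.9 -0.5 -0.4]
[[0.4843 0.0174 0.2304]
 [0.6211 0.108  0.1969]
 [0.6464 0.0427 0.1969]]
[ 17  15  34   9 186] [[0.429, -0.2778, 0.007], [0.4382, -0.3748, 0.007], [0.417, -0.3762, 0.007], [0.4078, -0.2793, 0.007]] [ 0.423 -0.327  0.007]
[ 10   8  28  34 282] [[0.408, -0.2795, 0.007], [0.4368, -0.2731, 0.007], [0.4435, -0.3774, 0.007], [0.4164, -0.3823, 0.007]] [ 0.4262 -0.328   0.007 ]
[ 0.41423589 -0.32989708  0.011     ] [ 0.41898389 -0.3286487   0.011     ]
```

```bash
cat >> h.py <<'E'
def rel(target,yaw=None,base=None):
    """units for target TCP pos & yaw, from measured (or given pos,yaw) pose, tool down"""
    from bench import telemetry
    o=telemetry.get_obs(); p=np.array(o["tool_pos"]); y=o["ee_rot"][2]
    if base is not None: p,y=np.array(base[:3]),base[3]
    R=Rn.from_euler('xyz',[np.pi,0,y]); d=R.inv().apply(np.array(target)-p)/.05
    turn=0 if yaw is None else -((yaw-y+np.pi)%(2*np.pi)-np.pi)/np.radians(10)
    print("t",round(o["time"],2),"pos",np.round(o["tool_pos"],4),"rot",np.round(o["ee_rot"],4),"F",np.round(o["wrist_force"],1),"w",round(o["width"],4),"->",np.round(d,3),round(turn,3))
E
python3 -c "
from h import *
rel([.484,.017,.50],3.512)"
```

```text
t 0.15 pos [0.2196 0.5042 0.4038] rot [-3.1399e+00 -1.0000e-04  2.7308e+00] F [-0.4  0.3  0.6] w 0.0938 -> [-8.739 -6.821 -1.924] -4.476
```

apply_moves(moves=[[[0,0,-1.2,0,0],[-1,-0.8,-1.9,-0.5,0],[-8.74,-6.82,-1.9,-4.48,0],[-8.74,-6.82,-1.9,-4.48,0],[-8.74,-6.82,-1.9,-4.48,0],[-8.74,-6.82,-1.9,-4.48,0],[-8.74,-6.82,-1.9,-4.48,0],[-8.74,-6.82,-1.9,-4.48,0],[-8.74,-6.82,-1.9,-4.48,0],[-8.74,-6.82,-1.9,-4.48,0]]])

```text
time: 1.4
tool_pos: [0.4695, 0.0432, 0.4992]
ee_rot: [3.141, 0.0, -2.771]
wrist_force: [0.1, 0.7, -0.3]
width: 0.0942
finger_force: 0.0
```

```bash
python3 - <<'E'
from h import *
from bench import snapshot
rel([.484,.017,.41],3.512)
s=snapshot("wrist"); pickle.dump(s,open("pics/w1.pkl","wb")); im=cv2.resize(s["image"],None,fx=1.4,fy=1.4,interpolation=cv2.INTER_CUBIC)[...,::-1].copy()
cv2.imwrite("pics/w1.png",im)
print(proj(s,cradle([.6204,.0702,.3701,.4213])))
rel([.484,.017,.41],3.512)
E
```

```text
t 1.4 pos [0.4695 0.0432 0.4992] rot [ 3.1413e+00  3.0000e-04 -2.7705e+00] F [ 0.1  0.7 -0.3] w 0.0942 -> [-0.081 -0.594  1.784] 0.004
[[239.72361134 225.70088441]
 [279.2479973  360.5385395 ]
 [214.43841559 360.46607656]]
t 1.45 pos [0.4722 0.0376 0.4979] rot [-3.1360e+00 -1.9000e-03 -2.7795e+00] F [ 1.8 -3.  -0.4] w 0.094 -> [-0.075 -0.468  1.759] -0.048
```

View pics/w1.png

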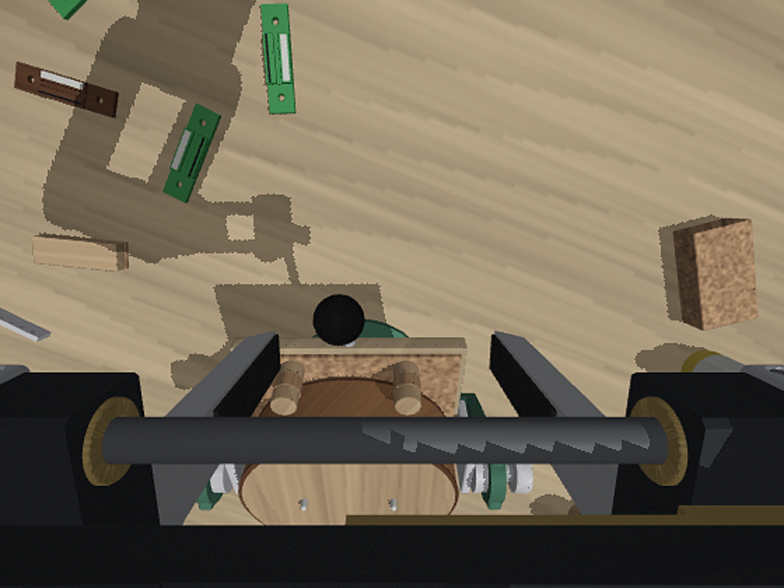

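The wrist view shows the knob at about (242,228) and the dowels at (216,360) and (280,360). That is within 2–3 px of the fitted model. I'll settle the arm and then descend.

apply_moves(moves=[[[0,0,0,0,0],[0,0,0,0,0]]])

```text
time: 1.7
tool_pos: [0.4687, 0.0459, 0.4993]
ee_rot: [3.141, -0.0, -2.77]
wrist_force: [-0.1, 0.5, -0.7]
width: 0.0942
finger_force: 0.0
```

```bash
python3 - <<'E'
from h import *
from bench import snapshot
rel([.484,.017,.41],3.512)
s=snapshot("wrist"); pickle.dump(s,open("pics/w2.pkl","wb")); im=s["image"].astype(int)
print(proj(s,cradle([.6204,.0702,.3701,.4213])))
m=(im.sum(2)<75)[190:262,200:320].astype(np.uint8); n,l,st,ce=cv2.connectedComponentsWithStats(m)
print([(a.tolist(),(c+[200,190]).round(1)) for a,c in zip(st[1:],ce[1:]) if a[4]>100])
E
```

```text
t 1.7 pos [0.4687 0.0459 0.4993] rot [ 3.1409e+00 -2.0000e-04 -2.7695e+00] F [-0.1  0.5 -0.7] w 0.0942 -> [-0.075 -0.65   1.786] 0.01
[[236.32962975 225.50208534]
 [276.3970539  360.44387621]
 [211.57786067 360.32971395]]
[([21, 20, 36, 37, 1025], array([238.2, 228. ]))]
```

apply_moves(moves=[[[-0.12,-0.63,0.5,0,0.3],[-0.12,-0.63,1.2,0,0.3],[-0.12,-0.63,1.79,0,0.3],[-0.12,-0.63,1.79,0,0.5],[-0.12,-0.63,1.79,0,1],[-0.12,-0.63,1.79,0,1],[-0.12,-0.63,1.79,0,1],[-0.12,-0.63,1.79,0,1]]])

```text
time: 2.75
tool_pos: [0.486, 0.0186, 0.4116]
ee_rot: [3.141, 0.003, -2.77]
wrist_force: [-1.4, 4.0, 5.6]
width: 0.0307
finger_force: 30.0
```

```bash
python3 - <<'E'
from h import *
rel([.460,.070,.345],np.pi)
p0=[.6204,.0702,.3701,.4213]
b=[.486,.019,.41,-2.7705]
for k in np.linspace(0,1,7)[1:]:
    p=np.array(p0); p[2]*=1-k; p[3]*=1-k
    rel(cradle(p)[0]+[.0,.0,.18],np.pi+p[2],b)
E
```

```text
t 2.75 pos [0.486  0.0186 0.4116] rot [ 3.1407e+00  3.0000e-03 -2.7697e+00] F [-1.4  4.   5.6] w 0.0307 -> [0.111 1.147 1.331] 2.131
t 2.75 pos [0.486  0.0186 0.4116] rot [ 3.1407e+00  3.0000e-03 -2.7697e+00] F [-1.4  4.   5.6] w 0.0307 -> [0.123 0.168 0.199] 0.359
t 2.75 pos [0.486  0.0186 0.4116] rot [ 3.1407e+00  3.0000e-03 -2.7697e+00] F [-1.4  4.   5.6] w 0.0307 -> [0.174 0.361 0.413] 0.713
t 2.75 pos [0.486  0.0186 0.4116] rot [ 3.1407e+00  3.0000e-03 -2.7697e+00] F [-1.4  4.   5.6] w 0.0307 -> [0.199 0.558 0.631] 1.066
t 2.75 pos [0.486  0.0186 0.4116] rot [ 3.1407e+00  3.0000e-03 -2.7697e+00] F [-1.4  4.   5.6] w 0.0307 -> [0.195 0.756 0.852] 1.419
t 2.75 pos [0.486  0.0186 0.4116] rot [ 3.1407e+00  3.0000e-03 -2.7697e+00] F [-1.4  4.   5.6] w 0.0307 -> [0.164 0.952 1.075] 1.773
t 2.75 pos [0.486  0.0186 0.4116] rot [ 3.1407e+00  3.0000e-03 -2.7697e+00] F [-1.4  4.   5.6] w 0.0307 -> [0.106 1.14  1.3  ] 2.126
```

apply_moves(moves=[[[0.08,0.17,0.2,0.36,1],[0.15,0.36,0.41,0.71,1],[0.18,0.56,0.63,1.07,1],[0.18,0.76,0.85,1.42,1],[0.16,0.95,1.08,1.77,1],[0.11,1.14,1.3,2.13,1],[0.11,1.15,1.32,2.13,1],[0.11,1.15,1.32,2.13,1]]])

```text
time: 3.75
tool_pos: [0.4613, 0.0687, 0.3462]
ee_rot: [-3.138, 0.008, 3.139]
wrist_force: [3.0, -2.7, 5.4]
width: 0.0309
finger_force: 30.0
```

```bash
python3 - <<'E'
from h import *
from bench import snapshot
rel([.460,.070,.345],np.pi)
im=[]
for n in ("top","side"):
    s=snapshot(n); pickle.dump(s,open(f"pics/{n}2.pkl","wb"))
    x,y=(215,95) if n=="top" else (255,120)
    im.append(cv2.resize(s["image"][y:y+135,x:x+130],None,fx=3,fy=3,interpolation=cv2.INTER_CUBIC)[...,::-1])
    print(proj(s,cradle([.6204,.0702,0,0])))
cv2.imwrite("pics/c2.png",np.hstack(im))
E
```

```text
t 3.75 pos [0.4613 0.0687 0.3462] rot [-3.1383  0.008   3.1393] F [ 3.  -2.7  5.4] w 0.0309 -> [0.027 0.027 0.025] -0.013
[[268.42987546 224.33509062]
 [256.00622811 161.82338967]
 [282.84715334 162.34507134]]
[[273.76117917 200.7209113 ]
 [315.46213916 171.90169553]
 [326.07267223 184.44987615]]
```

View pics/c2.png

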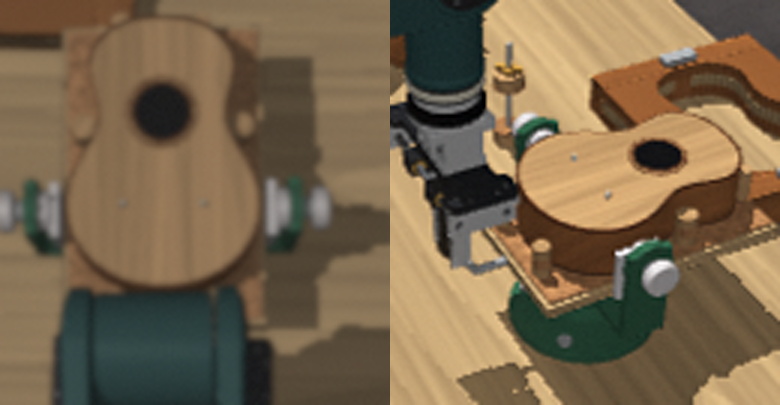

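Top dowels are at (255.7,162.3) and (283.3,162.3), and side dowels at (316,172) and (327,185). These match the model at swivel 0 and tilt 0, so the cradle is set. I'll release and go to the bridge.

```bash
python3 - <<'E'
from h import *
rel([.4245,-.3275,.42],np.pi/2+.085,[.4613,.0687,.3462,np.pi])
s=pickle.load(open("pics/w2.pkl","rb"))
print(proj(s,[[.4687,.0459,z] for z in (0,.1,.2)]))
# bridge corners from wrist picture 1 (view /1.4), pose inexact
R=Rn.from_euler('xyz',[np.pi,0,-2.77]).as_matrix(); print((s["R"]@R).round(4), (s["t"]+s["R"]@[.4687,.0459,.4993]).round(4))
E
```

```text
t 3.85 pos [0.4614 0.0686 0.3463] rot [-3.1385  0.008   3.1391] F [ 1.9 -2.2  4.6] w 0.0308 -> [ 0.736 -7.924 -1.476] 8.513
[[274.23144406 184.25278951]
 [274.21172899 194.87550333]
 [274.17863806 212.70528073]]
[[ 1.100e-03  1.000e+00 -7.000e-04]
 [-9.736e-01  9.000e-04 -2.284e-01]
 [-2.284e-01  1.000e-03  9.736e-01]] [-0.0001  0.0677 -0.0044]
```

apply_moves(moves=[[[0,0,0,0,0.6],[0,0,0,0,0.3],[0,0,0,0,0.1],[0,0,0,0,0],[0,0,-0.6,0,0],[0,0,-1.6,0,0],[0,0,-2.6,0,0],[0,0,-3,0,0]]])

```text
time: 4.85
tool_pos: [0.4598, 0.0697, 0.4976]
ee_rot: [3.141, 0.006, 3.141]
wrist_force: [0.2, -0.3, 0.2]
width: 0.094
finger_force: 0.0
```

apply_moves(moves=[[[0.2,-2,0,2,0],[0.7,-7.94,0.5,8.5,0],[0.7,-7.94,1,8.5,0],[0.7,-7.94,1.5,8.5,0],[0.7,-7.94,1.5,8.5,0],[0.7,-7.94,1.5,8.5,0],[0.7,-7.94,1.5,8.5,0],[0.7,-7.94,1.5,8.5,0],[0.7,-7.94,1.5,8.5,0],[0.7,-7.94,1.5,8.5,0]]])

```text
time: 6.1
tool_pos: [0.4249, -0.327, 0.419]
ee_rot: [3.141, 0.0, 1.66]
wrist_force: [-1.2, 0.6, 0.6]
width: 0.0941
finger_force: 0.0
```

apply_moves(moves=[[[0,0,0,0,0],[0,0,0,0,0],[0,0,0,0,0]]])

```text
time: 6.48
tool_pos: [0.4249, -0.3271, 0.419]
ee_rot: [3.141, 0.0, 1.658]
wrist_force: [-0.1, 0.5, -0.3]
width: 0.094
finger_force: 0.0
```

```bash
python3 - <<'E'
from h import *
from bench import snapshot
s=snapshot("wrist"); pickle.dump(s,open("pics/w3.pkl","wb")); cv2.imwrite("pics/w3.png",s["image"][...,::-1])
rel([.4245,-.3275,.42],np.pi/2+.085)
print(proj(s,[.4245,-.3275,.01]))
E
```

```text
t 6.53 pos [ 0.4248 -0.3272  0.419 ] rot [3.1414e+00 1.0000e-04 1.6580e+00] F [-0.9 -0.4  0.8] w 0.0939 -> [-0.006 -0.007 -0.02 ] 0.013
[273.45414853 194.73668759]
```

View pics/w3.png

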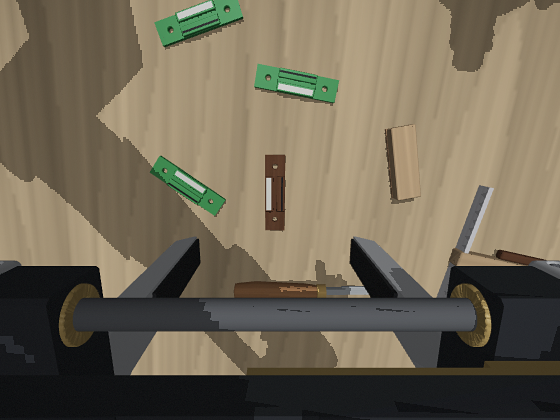

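The wrist view shows the bridge centred at about (275,192), nearly aligned with the tool, with the pale strip on the robot's side. I'll measure it precisely.

```bash
python3 - <<'E'
from h import *
s=pickle.load(open("pics/w3.pkl","rb")); im=s["image"].astype(int)[140:245,250:300]
m=((im.sum(2)<230)).astype(np.uint8); m[:, :]=cv2.morphologyEx(m,cv2.MORPH_OPEN,np.ones((3,3)))
cn=max(cv2.findContours(m,0,2)[0],key=cv2.contourArea); rc=cv2.minAreaRect(cn); print(rc[1])
bp=cv2.boxPoints(rc)+[250,140]; print(bp)
W=np.array([ray(s,q,.005)[:2] for q in bp]); print(W.round(4),W.mean(0).round(4))
e=[(W[i]-W[i-1]) for i in range(4)]; l=max(e,key=np.linalg.norm); print(np.linalg.norm(e,axis=1).round(4),"yaw",(np.degrees(np.arctan2(l[1],l[0]))-90+90)%180-90)
E
```

```text
(74.0, 20.0)
[[265. 155.]
 [285. 155.]
 [285. 229.]
 [265. 229.]]
[[ 0.4093 -0.2781]
 [ 0.4348 -0.2758]
 [ 0.4442 -0.3737]
 [ 0.4173 -0.3761]] [ 0.4264 -0.3259]
[0.0983 0.0256 0.0983 0.027 ] yaw 4.6321050791542575
```

apply_moves(moves=[[[0.02,0.03,1.2,0,0.3],[0.02,0.03,2.4,0,0.5],[0.02,0.03,3.4,0,0.5],[0.02,0.03,4.0,0,0.5],[0.02,0.03,4.32,0,0.5],[0.02,0.03,4.32,0,0.6],[0.02,0.03,4.32,0,1],[0.02,0.03,4.32,0,1],[0.02,0.03,4.32,0,1],[0.02,0.03,4.32,0,1]]])

```text
time: 7.78
tool_pos: [0.4267, -0.3267, 0.2047]
ee_rot: [3.139, 0.003, 1.657]
wrist_force: [-0.2, -0.2, 6.0]
width: 0.0253
finger_force: 30.0
```

apply_moves(moves=[[[0,0,-0.3,0,1],[0,0,-1.2,0,1],[0,0,-2.4,0,1],[0,0,-3.6,0,1],[0,0,-4.8,0,1],[0,0,-5.0,0,1],[0,0,-5.0,0,1]]])

```text
time: 8.65
tool_pos: [0.4261, -0.3261, 0.4535]
ee_rot: [3.141, 0.001, 1.657]
wrist_force: [0.1, 0.2, -0.3]
width: 0.0256
finger_force: 30.0
```

```bash
python3 - <<'E'
from h import *
rel([.6204,-.015,.45],np.pi/2)
E
```

```text
t 8.65 pos [ 0.4261 -0.3261  0.4535] rot [3.1407e+00 8.0000e-04 1.6575e+00] F [ 0.1  0.2 -0.3] w 0.0256 -> [5.862 4.411 0.069] 0.497
```

apply_moves(moves=[[[0.6,0.45,0,0.1,1],[1.4,1.1,0,0.2,1],[2.2,1.7,0,0.3,1],[3.0,2.3,0,0.4,1],[3.8,2.9,0,0.5,1],[4.6,3.5,0,0.5,1],[5.3,4.0,0,0.5,1],[5.86,4.41,0.07,0.5,1],[5.86,4.41,0.07,0.5,1],[5.86,4.41,0.07,0.5,1]]])

```text
time: 9.9
tool_pos: [0.6204, -0.0156, 0.4471]
ee_rot: [-3.137, 0.0, 1.57]
wrist_force: [0.5, 0.2, -0.3]
width: 0.0257
finger_force: 30.0
```

apply_moves(moves=[[[0,0,0,0,1],[0,0,0,0,1]]])

```text
time: 10.15
tool_pos: [0.6201, -0.0162, 0.4496]
ee_rot: [3.141, 0.0, 1.569]
wrist_force: [-0.2, -0.2, -1.0]
width: 0.025
finger_force: 30.0
```

```bash
python3 - <<'E'
from h import *
from bench import snapshot
s=snapshot("wrist"); pickle.dump(s,open("pics/w4.pkl","wb")); cv2.imwrite("pics/w4.png",cv2.resize(s["image"][100:330,140:410],None,fx=2.6,fy=2.6,interpolation=cv2.INTER_CUBIC)[...,::-1])
rel([.6204,.0702,.42],np.pi/2)
print(proj(s,cradle([.6204,.0702,0,0])))
for n in ("top","side"):
    c=snapshot(n); pickle.dump(c,open(f"pics/{n}4.pkl","wb"))
E
```

```text
t 10.2 pos [ 0.6202 -0.0161  0.4497] rot [3.1411 0.     1.5688] F [ 0.   0.4 -0.6] w 0.0256 -> [1.726e+00 1.000e-03 5.940e-01] -0.012
[[ 81.93861896 117.74450882]
 [273.16241     60.8814748 ]
 [273.4043994  162.6117035 ]]
```

View pics/w4.png

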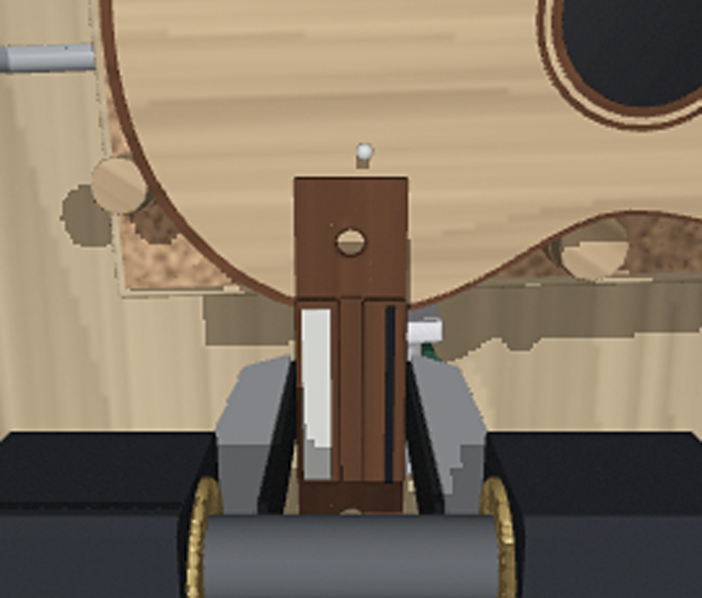

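The bridge is held squarely, with its hole at (274.7,192.8). The right dowel tip is at (279.7,157.8), about 5 px off the model. I'll locate the left dowel and refit the cradle.

```bash
python3 - <<'E'
from h import *
s=pickle.load(open("pics/w4.pkl","rb")); im=s["image"].astype(int)
def white(c,x,y,w,h,sat=25,val=120):
    p=c["image"][y:y+h,x:x+w].astype(int); m=((p.max(2)-p.min(2)<sat)&(p.min(2)>val)).astype(np.uint8)
    n,l,st,ce=cv2.connectedComponentsWithStats(m); return [(int(a[4]),(q+[x,y]).round(1).tolist()) for a,q in zip(st[1:],ce[1:]) if a[4]>2]
print("wrist",white(s,240,20,80,150))
cv2.imwrite("pics/c5.png",cv2.resize(s["image"][20:180,220:340],None,fx=4,fy=3.7,interpolation=cv2.INTER_CUBIC)[...,::-1])
c=pickle.load(open("pics/side4.pkl","rb")); print("side",white(c,300,160,45,40),proj(c,cradle([.6204,.0702,0,0])))
c=pickle.load(open("pics/top4.pkl","rb")); print("top",white(c,248,150,45,20),proj(c,cradle([.6204,.0702,0,0])))
E
```

```text
wrist [(36, [276.8, 56.3]), (32, [279.7, 157.8])]
side [(19, [304.5, 164.5]), (7, [332.4, 175.6]), (6, [335.2, 181.2])] [[273.76117917 200.7209113 ]
 [315.46213916 171.90169553]
 [326.07267223 184.44987615]]
top [] [[268.42987546 224.33509062]
 [256.00622811 161.82338967]
 [282.84715334 162.34507134]]
```

```bash
python3 - <<'E'
from h import *
s=pickle.load(open("pics/w4.pkl","rb")); t=pickle.load(open("pics/top4.pkl","rb")); d=pickle.load(open("pics/side4.pkl","rb"))
def dark(c,u,v,r,th=90):
    x,y=int(u-r),int(v-r); p=c["image"][y:y+2*r,x:x+2*r].astype(int); m=(p.sum(2)<th).astype(np.uint8)
    n,l,st,ce=cv2.connectedComponentsWithStats(m); i=1+np.argmax(st[1:,4]); print(st[i]); return ce[i]+[x,y]
p0=[.6204,.0702,0,0]
ks=dark(s,*proj(s,cradle(p0))[0],34); kt=dark(t,*proj(t,cradle(p0))[0],14); kd=dark(d,*proj(d,cradle(p0))[0],14)
print(ks,kt,kd)
dw=np.array([[276.8,56.3],[279.7,157.8]])
def pts(p):
    X=cradle(p); n=Rn.from_euler('z',p[2])*Rn.from_euler('y',p[3]); X[1:]-=n.apply([0,0,.003]); return X
f=lambda p:(np.r_[(proj(s,pts(p))-np.vstack([ks,dw])).ravel()])
r=least_squares(f,p0); print("wrist",r.x.round(4),r.fun.round(2))
g=lambda p:np.r_[f(p),proj(t,pts(p))[0]-kt,proj(d,pts(p))[0]-kd]
r2=least_squares(g,p0); print("all",r2.x.round(4),r2.fun.round(2))
tcp=np.array([.6202,-.0161,.4497])
hole=ray(s,(274.7,192.8),tcp[2]-.1987); print("hole",hole,"rel tcp",hole-tcp)
for p in (r.x,r2.x):
    X=pts(p); print(X.round(4),"seat(mid)",X[1:].mean(0).round(4),"TCP move so hole->right dowel",(X[2]-hole)[:2].round(4))
# edges of bridge wing (near end) & tool-frame
E
```

```text
[  20   18   44   39 1037]
[13 10  7  8 39]
[16 11  6  9 25]
[ 90.30858245 121.29315333] [270.58974359 223.38461538] [277.68 201.36]
wrist [ 0.6248  0.0737  0.0377 -0.0223] [ 0.01 -0.15 -0.29  0.29  0.31 -0.2 ]
all [ 0.6249  0.0737  0.04   -0.0211] [ 0.03  0.3  -0.25  0.31  0.56 -0.19 -1.01 -0.66 -2.13  0.34]
hole [0.62133863 0.02074012 0.251     ] rel tcp [ 0.00113863  0.03684012 -0.1987    ]
[[0.4649 0.0677 0.1614]
 [0.6227 0.1087 0.197 ]
 [0.6254 0.0387 0.197 ]] seat(mid) [0.6241 0.0737 0.197 ] TCP move so hole->right dowel [0.004 0.018]
[[0.465  0.0673 0.1616]
 [0.6228 0.1087 0.197 ]
 [0.6256 0.0387 0.197 ]] seat(mid) [0.6242 0.0737 0.197 ] TCP move so hole->right dowel [0.0042 0.018 ]
```

apply_moves(moves=[[[0.6,0.03,0,-0.1,1],[1.16,0.06,0,-0.23,1],[1.16,0.06,0.35,-0.23,1],[1.16,0.06,0.69,-0.23,1],[1.16,0.06,0.69,-0.23,1],[1.16,0.06,0.69,-0.23,1]]])

```text
time: 11.05
tool_pos: [0.6236, 0.0419, 0.4146]
ee_rot: [-3.141, -0.0, 1.609]
wrist_force: [-0.6, -0.1, -0.0]
width: 0.0256
finger_force: 30.0
```

```bash
python3 - <<'E'
from h import *
from bench import snapshot
s=snapshot("wrist"); pickle.dump(s,open("pics/w6.pkl","wb")); cv2.imwrite("pics/w6.png",cv2.resize(s["image"][100:310,180:370],None,fx=2.8,fy=2.8,interpolation=cv2.INTER_CUBIC)[...,::-1])
rel([.6230,.0719,.415],np.pi/2+.038)
p=s["image"][100:240,240:310].astype(int); m=((p.max(2)-p.min(2)<25)&(p.min(2)>120)).astype(np.uint8)
n,l,st,ce=cv2.connectedComponentsWithStats(m); print([(a.tolist(),(q+[240,100]).round(1)) for a,q in zip(st[1:],ce[1:]) if a[4]>5])
E
```

```text
t 11.1 pos [0.6236 0.042  0.4153] rot [3.141  0.     1.6093] F [ 0.2  0.  -0.3] w 0.0253 -> [0.597 0.011 0.005] 0.003
[([33, 39, 8, 7, 42], array([276.3, 142. ])), ([16, 119, 11, 21, 231], array([261., 229.])), ([0, 137, 11, 3, 22], array([246.3, 238.3])), ([59, 137, 11, 3, 24], array([302.9, 238.2]))]
```

View pics/w6.png

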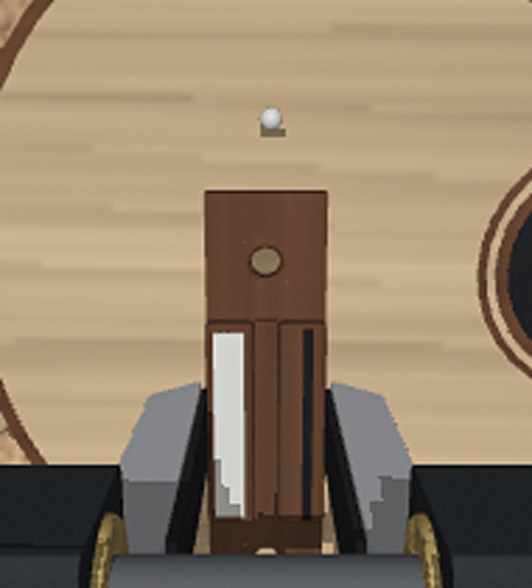

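The left hole is at (274.3,192.9) and the left dowel at (276.3,142.0). The bridge edges run straight along the tool.

```bash
python3 - <<'E'
from h import *
s=pickle.load(open("pics/w6.pkl","rb")); tcp=np.array([.6236,.042,.415])
R=Rn.from_euler('xyz',[np.pi,0,1.6093])
h=ray(s,(274.3,192.9),tcp[2]-.1987)
for z in (.196,.1985):
    d=ray(s,(276.3,142.0),z); print(h.round(4),d.round(4),(R.inv().apply(d-h)/.05).round(3))
print("hole in tool",R.inv().apply(h-tcp).round(4))
E
```

```text
[0.6229 0.0789 0.2163] [0.623  0.1084 0.196 ] [0.59  0.025 0.406]
[0.6229 0.0789 0.2163] [0.623  0.1084 0.1985] [0.59  0.024 0.356]
hole in tool [0.0369 0.0007 0.1987]
```

apply_moves(moves=[[[0.3,0.01,0,0,1],[0.59,0.02,0,0,1],[0.59,0.02,0,0,1],[0.59,0.02,0.12,0,1],[0.59,0.02,0.2,0,1],[0.59,0.02,0.26,0,1],[0.59,0.02,0.3,0,1],[0.59,0.02,0.3,0,1],[0.59,0.02,0.3,0,1]]])

```text
time: 12.22
tool_pos: [0.6234, 0.0722, 0.4001]
ee_rot: [3.141, -0.0, 1.61]
wrist_force: [-0.1, 0.1, 0.2]
width: 0.0255
finger_force: 30.0
```

apply_moves(moves=[[[0,0,0.04,0,1],[0,0,0.08,0,1],[0,0,0.12,0,1],[0,0,0.12,0,1],[0,0,0.12,0,1]]])

```text
time: 12.85
tool_pos: [0.623, 0.0723, 0.3967]
ee_rot: [3.139, 0.0, 1.61]
wrist_force: [-3.9, 0.1, 8.0]
width: 0.0254
finger_force: 30.0
```

apply_moves(moves=[[[0,-0.01,0.03,0,1],[0,-0.02,0.06,0,1],[0,-0.02,0.06,0,1],[0,-0.02,0.06,0,1]]])

```text
time: 13.35
tool_pos: [0.622, 0.0723, 0.3967]
ee_rot: [3.134, 0.0, 1.61]
wrist_force: [-3.1, -0.7, 13.4]
width: 0.0259
finger_force: 30.0
```

```bash
python3 - <<'E'
from h import *
from bench import snapshot
rel([.623,.072,.3967],1.61)
s=snapshot("wrist"); a=cv2.resize(s["image"][100:310,180:370],(500,552),interpolation=cv2.INTER_CUBIC)
d=snapshot("side"); b=cv2.resize(d["image"][145:215,290:330+10],(300,420),interpolation=cv2.INTER_CUBIC)
b=cv2.copyMakeBorder(b,0,132,0,0,0); cv2.imwrite("pics/c7.png",np.hstack([a,b])[...,::-1]); pickle.dump(s,open("pics/w7.pkl","wb"))
E
```

```text
t 13.35 pos [0.622  0.0723 0.3967] rot [3.1340e+00 1.0000e-04 1.6104e+00] F [-3.1 -0.7 13.4] w 0.0259 -> [-0.006  0.02  -0.001] 0.002
```

View pics/c7.png

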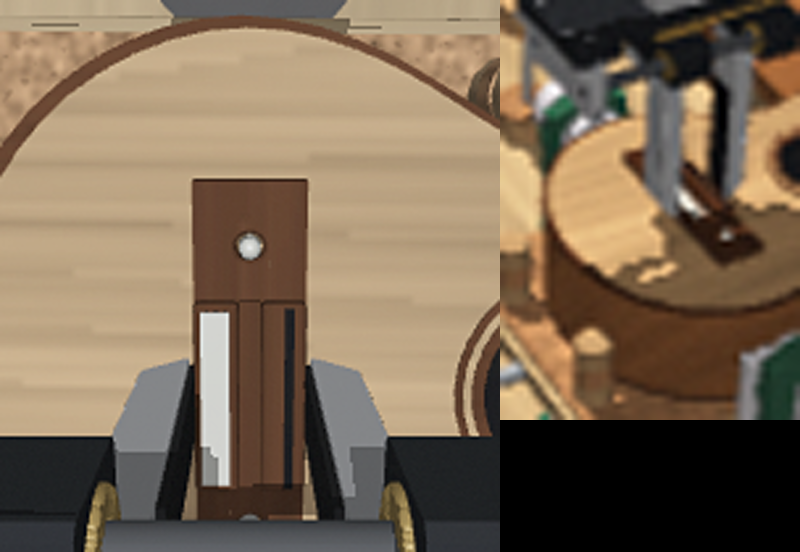

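Both white dowels show through the bridge holes, at about (275,193) for the left one and in the side view for the right one. The press is 13 N. I'll hold briefly and hand in.

apply_moves(moves=[[[0,0,0,0,1],[0,0,0,0,1],[0,0,0,0,1],[0,0,0,0,1],[0,0,0,0,1]]])

```text
time: 14.08
tool_pos: [0.622, 0.0723, 0.3967]
ee_rot: [3.134, 0.0, 1.61]
wrist_force: [-4.0, -0.8, 12.7]
width: 0.0254
finger_force: 30.0
```

```bash
python3 - <<'E'
from bench import ticket, telemetry
o=telemetry.get_obs(); print(o["tool_pos"],o["wrist_force"])
if 7<o["wrist_force"][2]<22: print(ticket.close_job())
E
```

```text
[0.6219753  0.07226995 0.39667015] [-4.04397595 -0.8440426  12.66951726]
the job is handed in; nothing more can be done
None
```

I set the cradle level and square (measured about 0.04 rad swivel, -0.02 rad tilt), fitted the bridge over both dowels with the pale strip to the tail, and handed the job in at about 14 s while pressing it at about 13 N; the hand-in returned no verdict.

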